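# Put the paint things back in their holders

### The arm

A 6-joint arm with a two-finger parallel gripper is mounted at the origin on the work surface. World frame = base frame: x ahead of the robot, y to its left, z up, the work surface at z = 0. Lengths are in m, angles in degrees, forces in N, time in s.
With the tool pointing down it reaches from about 0.375 to 0.9 m from the base axis. Payload 3.1 kg.
Tool frame: the origin (TCP) lies midway between the tips of the shut fingers; the grasp point (between the pads) lies 19 mm behind it; z points along the fingers, y is the line along which they close (so a half turn about z gives the same grasp; the last joint's range is limited). The gripper opens to 87 mm and grips with 3 to 60 N. Pads are 19 mm wide; open, the fingers measure 117 mm over their backs; the gripper's body (75 mm by 190 mm) begins 51 mm behind the grasp point.
Start: joints at [-81.389, 30.224, 82.088, -0, 67.689, -10.227], TCP at [0.202, -0.591, 0.223] pointing down, gripper open.
Joint ranges: [-176.69, 176.69], [-43.24, 126.21], [12.49, 139.97], [-82, 262], [0, 151.66], [-163.58, 163.58]. Speed limits (degrees/s): [159.86, 159.86, 180, 180, 180, 180].

### API

Orientations are given as a 3x3 rotation matrix whose columns are the frame's x, y, z axes.
In Python, from rig import bot, capture gives the robot as it stands.
- The arm moves only by the shell command python3 -m handwheel 'ROWS'. ROWS is rows parted by semicolons, their numbers by spaces, 1 to 20 of them, each of 7 numbers: dx, dy, dz in m, then a rotation vector rx, ry, rz in degrees, then the opening from 0.0 (shut) to 1.0 (fully open); each row is the pose to reach, as a shift and turn from the pose commanded when the command began, along the tool's axes at that moment; what a row does not reach only later rows make up. A row lasts 1/10 s, in which the tool goes at most 0.05 m and 8.59 degrees, less where a joint would pass 70% of its speed; a pose out of reach is approached as far as the arm can. The fingers move at their own pace and stop on an object; the grip force is fixed at half the most. Time passes only in rows, so rows that do not move let the fingers close. It prints the time, the measured TCP pose, the force, the opening and the grip force at its end.
- bot.read_state(): the state, without advancing time (a new reading comes with each control period).
- capture(name): name is "side" or "top"; returns a dict with "color" (420x560x3 uint8, red, green, blue), "K" (3x3 intrinsics, pixels), "view" (4x4, takes a point from world to camera coordinates). Camera axes: x right, y up, looking along -z (the intrinsics and any distortion apply to the point x, -y, -z); pixel columns grow to the right and rows downward; lengths in m; the calibration is good to about 2 mm. A picture is of the moment at which its call begins. There is no depth.
- bot.hand_in(): hands the job in; it is judged then, once.
The state is a dict: "time_s": time; "joint_positions": joint angles; "qvel": joint speeds; "tau": joint torques, N m; "position": TCP position; "tcp_rot": TCP orientation; "force": force on the tool from outside, world axes, zero at the start; "moment": the same for the moment, N m; "opening": opening from 0.0 (shut) to 1.0 (fully open); "grasp_force": force on a finger pad.
Only numpy, scipy, OpenCV 4.12 (cv2) and the standard library are available. Lean on these libraries where they do the work, as an engineer would, in place of code of your own. Each camera call takes 0.05 s, during which the arm holds its last target. There are 200 camera calls.

### The job

Tidy the painting bench: set the jar, the dropper bottle, the square ink bottle and the oblong palette each into the lipped wooden holder whose shape and size match its base, standing upright and flat on the holder's floor, roughly in the middle, with the square bottle and the palette lined up with the sides of their holders. Set them down rather than dropping them, and leave the two painted miniatures standing where they are.

Things in the scene. Friction and masses are not known exactly. Their poses are not given: they have to be found in the camera images.
- jar: Low wide round plastic jar, 60 mm diameter, 46 mm high: white below, black screw lid of the same diameter (60.4 mm) from 32 mm up. About 120 g. Loose; starts standing upright on the bench. Origin at the centre of its underside, z up.
- dropper: Slim round dropper bottle, the only one standing loose on the mat (those in the rack at the back are not part of the job): white cylinder 32 mm diameter up to 48 mm height, then a shoulder and a narrow black nozzle cap to 80 mm. About 40 g. Loose; starts standing upright on the bench. Origin at the centre of its underside, z up.
- inkbottle: Square glass ink bottle, amber: 44 x 44 mm in plan and 44 mm high with upright sides, then a round black cap (30 mm diameter) to 64 mm. About 130 g. Loose; starts standing upright on the bench. Origin at the centre of its underside, z up. x and y square to its sides.
- palette: Oblong white plastic paint palette with six open wells: 56 mm along its x, 110 mm along its y, 22 mm high, walls 3 mm, upright sides. About 100 g. Loose; starts standing upright on the bench. Origin at the centre of its underside, z up. It can be gripped across its 56 mm width; keep fingertips 8 mm or more above its underside so that they clear the holder's lip.
- holder_jar: Large round plywood holder with a raised dark lip: recess 80 mm diameter, 94 mm outside. For the jar. Fixed. Origin: centre of its underside, on the bench top (z = 0), z up. Cork floor 4 mm and lip top 8 mm above the bench; lip 7 mm wide, 10 mm clearance on every side of its thing.
- holder_dropper: Small round plywood holder with a raised dark lip: recess 52 mm diameter, 66 mm outside. For the dropper bottle. Fixed. Origin: centre of its underside, on the bench top (z = 0), z up. Cork floor 4 mm and lip top 8 mm above the bench; lip 7 mm wide, 10 mm clearance on every side of its thing.
- holder_ink: Square plywood holder with a raised dark lip: recess 64 x 64 mm, 78 x 78 mm outside, x and y square to its sides. For the ink bottle, in any of the four quarter turns. Fixed. Origin: centre of its underside, on the bench top (z = 0), z up. Cork floor 4 mm and lip top 8 mm above the bench; lip 7 mm wide, 10 mm clearance on every side of its thing.
- holder_palette: Oblong plywood holder with a raised dark lip: recess 76 mm along its x and 130 mm along its y, 90 x 144 mm outside. For the palette, either way round. Fixed. Origin: centre of its underside, on the bench top (z = 0), z up. Cork floor 4 mm and lip top 8 mm above the bench; lip 7 mm wide, 10 mm clearance on every side of its thing.
- mini_left: Painted miniature soldier on a 28 mm round black base, 44 mm high, standing loose to the left among the things (robot's left, +y); about 30 g. Leave it standing. Origin at the centre of its underside, z up.
- mini_right: The same kind of miniature, standing to the right (-y). Leave it standing. Origin at the centre of its underside, z up.
Mind the look-alikes: they are no part of the job. What is shaped like the inkbottle but blue or turquoise is not meant.

How it is judged (in metres and radians):
At the end, for the whole second after the job is handed in: All four released, still, flat on their own holders' floors (2-6 mm high, tilt < 0.05 rad), centred within 13 mm (jar, dropper) or 15 mm; sides parallel to the holder's within 0.25 rad (palette), 0.3 rad (ink bottle, any quarter turn); miniatures upright, within 25 mm of their start (horizontal distance between jar and holder_jar below 0.013 m and z of jar in the frame of holder_jar between 0.002 and 0.006 m and angle between each of jar, dropper, inkbottle, palette's own z axis and vertical below 0.05 rad and linear speed of each of jar, dropper, inkbottle, palette below 0.02 m/s and contact force between each of jar, dropper, inkbottle, palette and the fingers below 0.1 N and horizontal distance between dropper and holder_dropper below 0.013 m and z of dropper in the frame of holder_dropper between 0.002 and 0.006 m and horizontal distance between inkbottle and holder_ink below 0.015 m and z of inkbottle in the frame of holder_ink between 0.002 and 0.006 m and (angle between the y axis of inkbottle and the x axis of holder_ink, either way round below 0.3 rad or angle between the y axis of inkbottle and the y axis of holder_ink, either way round below 0.3 rad) and horizontal distance between palette and holder_palette below 0.015 m and z of palette in the frame of holder_palette between 0.002 and 0.006 m and angle between the y axis of palette and the y axis of holder_palette, either way round below 0.25 rad and distance of each of mini_left, mini_right from where it was at the start of the episode below 0.025 m and angle between each of mini_left, mini_right's own z axis and vertical below 0.3 rad); the robot touches nothing.
It fails at once if the jar is dropped or knocked flying (over 0.8 m/s with no finger on it, a fall of more than 3 cm) (linear speed of jar above 0.8 m/s and contact force between jar and the fingers below 0.05 N).
It fails at once if the dropper is dropped or knocked flying (over 0.8 m/s with no finger on it, a fall of more than 3 cm) (linear speed of dropper above 0.8 m/s and contact force between dropper and the fingers below 0.05 N).
It fails at once if the inkbottle is dropped or knocked flying (over 0.8 m/s with no finger on it, a fall of more than 3 cm) (linear speed of inkbottle above 0.8 m/s and contact force between inkbottle and the fingers below 0.05 N).
It fails at once if the palette is dropped or knocked flying (over 0.8 m/s with no finger on it, a fall of more than 3 cm) (linear speed of palette above 0.8 m/s and contact force between palette and the fingers below 0.05 N).
It fails at once if a miniature is knocked over or shifted by more than 25 mm (distance of any of mini_left, mini_right from where it was at the start of the episode above 0.025 m or angle between any of mini_left, mini_right's own z axis and vertical above 0.5 rad).
It also fails if it takes over 112 s, if anything falls off the work surface, if the arm or the gripper's body presses on something with over 40 N, if the wrist force passes 120 N, or if a joint passes its speed limit or range.

## Working session

There is one attempt and no reset: what is moved stays moved. The work goes in short steps, Python scripts to look and compute and a shell command to move; the robot and the scene stay as the last step left them, time stands still between calls to the robot, and variables do not carry over. Pictures are saved under pics/ and viewed, at most 14 in all, crops included, and the job is handed in when it is done.

```bash
ls; mkdir -p pics; python3 - <<'E'
from rig import bot,capture
import cv2,numpy as np
for n in("top","side"):
    c=capture(n); cv2.imwrite(f"pics/{n}0.png",c["color"][:,:,::-1]); print(n,c["K"].tolist(),np.round(c["view"],4).tolist(),c.keys())
s=bot.read_state(); print(s["time_s"],s["position"],np.round(s["tcp_rot"],3).tolist(),s["opening"])
E
```

```text
pics
top [[384.8687616254761, 0.0, 273.1972162303416], [0.0, 384.8687616254761, 211.36727303865658], [0.0, 0.0, 1.0]] [[0.0273, -0.9994, 0.0232, 0.0289], [0.9825, 0.0311, 0.1837, -0.465], [-0.1843, 0.0178, 0.9827, -0.997], [0.0, 0.0, 0.0, 1.0]] dict_keys(['color', 'K', 'view'])
side [[432.74753598349685, 0.0, 277.1669603878575], [0.0, 432.74753598349685, 213.18373735578507], [0.0, 0.0, 1.0]] [[-0.4159, -0.9094, 0.0075, 0.2208], [0.5182, -0.2302, 0.8237, -0.2642], [-0.7473, 0.3464, 0.567, -0.8576], [0.0, 0.0, 0.0, 1.0]] dict_keys(['color', 'K', 'view'])
0.1 [ 0.20174125 -0.59084998  0.22165516] [[0.946, 0.323, -0.0], [0.323, -0.946, 0.002], [0.0, -0.002, -1.0]] 1.0041423119055508
```

View pics/top0.png

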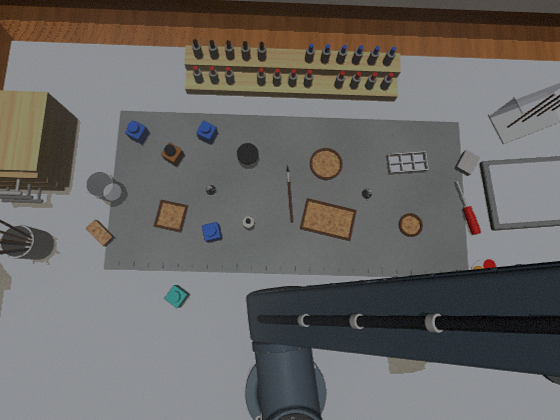

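View pics/side0.png

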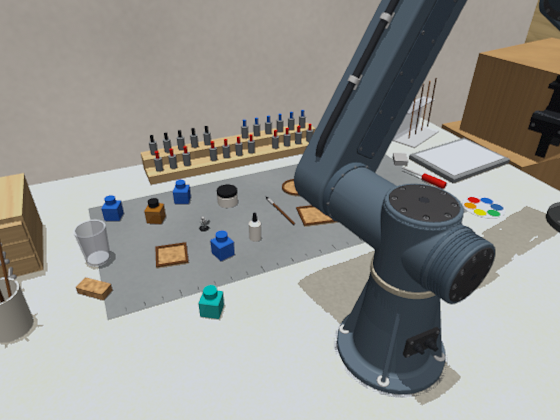

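Top view candidates for the ink bottle: amber with black cap (172,153); blue (136,130), (207,130), (211,231); turquoise (176,296). The amber one is meant. The others are the jar at (248,155) black lid, the loose dropper at (249,222) (the rack ones at the top are not meant), and the palette at (408,162) (the paint tray on the right is not meant). Holders: jar (326,163), palette (328,219), ink (171,216), dropper (410,225). The tan block at (99,233) is not a holder. Minis: (210,189) and (367,193).

```bash
cat > h.py <<'E'
from rig import bot,capture
import cv2,numpy as np
from scipy.optimize import minimize
def proj(c,P):
    q=np.c_[np.atleast_2d(P),np.ones(len(np.atleast_2d(P)))]@c["view"].T
    u=np.c_[q[:,0],-q[:,1],-q[:,2]]@c["K"].T; return u[:,:2]/u[:,2:]
def unproj(c,uv,z):
    uv=np.atleast_2d(np.float64(uv)); d=np.c_[uv,np.ones(len(uv))]@np.linalg.inv(c["K"]).T
    d=np.c_[d[:,0],-d[:,1],-d[:,2]]; R=c["view"][:3,:3]; o=-R.T@c["view"][:3,3]; w=d@R
    return o+w*((z-o[2])/w[:,2])[:,None]
def prism(kind,a,b,z0,z1):  # outline points, centred
    if kind=="r":
        t=np.linspace(0,2*np.pi,40,endpoint=False); xy=np.c_[np.cos(t),np.sin(t)]*a/2
    else: xy=np.array([[1,1],[-1,1],[-1,-1],[1,-1]])*[a/2,b/2]
    return np.vstack([np.c_[xy,np.full(len(xy),z)] for z in(z0,z1)])
def place(P,x,y,th):
    c,s=np.cos(th),np.sin(th); return P@np.array([[c,s,0],[-s,c,0],[0,0,1]])+[x,y,0]
def sil(c,P,S=4):
    m=np.zeros((420*S,560*S),np.uint8); cv2.fillConvexPoly(m,np.int32(np.round(cv2.convexHull(np.float32(proj(c,P)*S+S/2))[:,0])),1); return m
def seg(c,seed,r=32,th=38):
    im=cv2.GaussianBlur(c["color"],(3,3),0).astype(int); u,v=seed; w=im[v-r:v+r,u-r:u+r]
    bg=np.median(w.reshape(-1,3),0) if BG is None else BG
    m=np.zeros(im.shape[:2],np.uint8); m[v-r:v+r,u-r:u+r]=(np.abs(w-bg).sum(2)>th)
    m=cv2.morphologyEx(m,cv2.MORPH_CLOSE,np.ones((3,3)))
    n,l=cv2.connectedComponents(m); return (l==l[v,u]).astype(np.uint8)
BG=None
def fit(c,m,P,z,rot,th0=0.):
    S=4; M=cv2.resize(m,None,fx=S,fy=S,interpolation=cv2.INTER_LINEAR)
    ys,xs=np.nonzero(m); x0=unproj(c,[xs.mean(),ys.mean()],z)[0,:2]
    def cost(p):
        s=sil(c,place(P,p[0],p[1],p[2] if rot else 0),S); return 1-(s&M).sum()/(s|M).sum()
    best=min((minimize(cost,[*x0,t],method="Nelder-Mead",options=dict(initial_simplex=np.array([[*x0,t]]*4)+np.r_[np.zeros((1,3)),np.diag([.01,.01,.3])],xatol=1e-4,fatol=1e-4)) for t in ([th0,th0+.35,th0-.35] if rot else [0])),key=lambda r:r.fun)
    return best.x,1-best.fun
E
cat > meas.py <<'E'
import h; from h import *
c=capture("top"); im=c["color"]
h.BG=np.median(im[170:200,225:280].reshape(-1,3),0); print(h.BG)
T=dict(jar=((248,150),prism("r",60,60,0,46),0,0),ink=((172,153),prism("q",44,44,0,44),1,0),palette=((397,163),prism("q",56,110,0,22),1,0),
 h_jar=((326,163),prism("r",94,94,0,8),0,0),h_drop=((410,225),prism("r",66,66,0,8),0,0),h_ink=((171,216),prism("q",78,78,0,8),1,0),h_pal=((328,219),prism("q",90,144,0,8),1,0),
 drop=((249,223),prism("r",32,32,0,48),0,0),mL=((210,189),prism("r",28,28,0,4),0,0),mR=((367,194),prism("r",28,28,0,4),0,0))
big=cv2.resize(im[100:285,100:480],None,fx=2.1,fy=2.1,interpolation=cv2.INTER_CUBIC)[:,:,::-1].copy()
for k,(s,P,rot,t) in T.items():
    m=seg(c,s,th=30); P=P*.001
    x,i=fit(c,m,P,P[:,2].max()/2,rot,t); print(k,np.round(x[:2],4),"deg",round(np.degrees(x[2]),1) if rot else "","iou",round(i,2),m.sum(), "r",round(np.hypot(*x[:2]),3))
    hull=cv2.convexHull(np.float32(proj(c,place(P,*x))))
    cv2.polylines(big,[np.int32((hull+.5-100)*2.1)],True,(0,255,0),1)
cv2.imwrite("pics/fit0.png",big)
E
python3 meas.py
```

```text
[102. 104. 103.]
jar [0.6258 0.1197] deg  iou 0.9 521 r 0.637
ink [0.6219 0.3293] deg -30.9 iou 0.92 403 r 0.704
palette [ 0.6237 -0.3359] deg 5.8 iou 0.93 853 r 0.708
h_jar [ 0.6158 -0.1043] deg  iou 0.92 922 r 0.625
h_drop [ 0.4472 -0.3427] deg  iou 0.89 523 r 0.563
h_ink [0.4514 0.3273] deg -10.4 iou 0.95 882 r 0.558
h_pal [ 0.4546 -0.1114] deg -12.0 iou 0.96 1767 r 0.468
drop [0.4329 0.1099] deg  iou 0.89 154 r 0.447
mL [0.528  0.2194] deg  iou 0.77 96 r 0.572
mR [ 0.5317 -0.221 ] deg  iou 0.85 95 r 0.576
```

View pics/fit0.png

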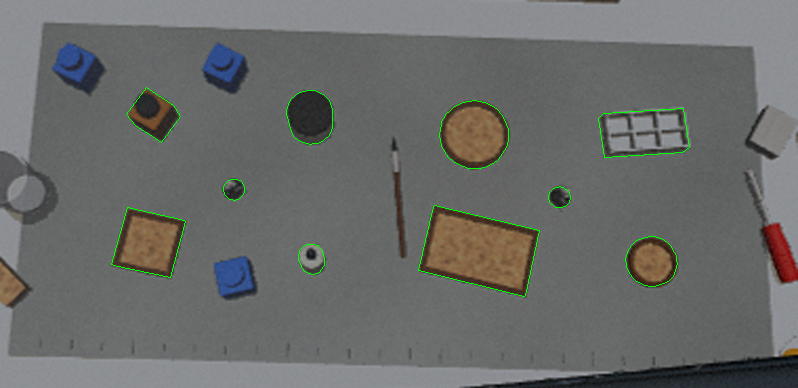

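The overlay shows all the outlines hugging their things, and the silhouette sizes match. The amber bottle at crop (152,113) is the right one, with the blue ones left out. All targets are within reach (0.447–0.708 m). I'll start with the palette, gripping across its x, yaw ψ=95.8°.

```bash
cat > d.py <<'E'
import sys,numpy as np
from rig import bot
from scipy.spatial.transform import Rotation as R
x,y,z,p=map(float,sys.argv[1:5]); s=bot.read_state(); M=np.array(s["tcp_rot"]); a=np.radians(p)
T=np.array([[np.cos(a),np.sin(a),0],[np.sin(a),-np.cos(a),0],[0,0,-1]])
d=M.T@(np.array([x,y,z])-s["position"]); r=R.from_matrix(M.T@T).as_rotvec(degrees=True)
print("d",np.round(d,4),"rv",np.round(r,1),"rows",round(np.linalg.norm(d)/.05,1),round(np.linalg.norm(r)/8.59,1),"t",round(s["time_s"],1))
E
python3 d.py 0.6237 -0.3359 0.13 95.8
```

```text
d [ 0.4817 -0.105   0.0921] rv [ -0.1  -0.1 -77. ] rows 10.0 9.0 t 0.1
```

```bash
python3 -m handwheel '0.1 -0.02 0.02 0 0 -15 1; 0.24 -0.05 0.05 0 0 -38 1; 0.38 -0.08 0.075 0 0 -60 1; 0.482 -0.105 0.092 -0.1 -0.1 -77 1; 0.482 -0.105 0.092 -0.1 -0.1 -77 1; 0.482 -0.105 0.092 -0.1 -0.1 -77 1; 0.482 -0.105 0.092 -0.1 -0.1 -77 1; 0.482 -0.105 0.092 -0.1 -0.1 -77 1; 0.482 -0.105 0.092 -0.1 -0.1 -77 1; 0.482 -0.105 0.092 -0.1 -0.1 -77 1; 0.482 -0.105 0.092 -0.1 -0.1 -77 1; 0.482 -0.105 0.092 -0.1 -0.1 -77 1; 0.482 -0.105 0.092 -0.1 -0.1 -77 1; 0.482 -0.105 0.092 -0.1 -0.1 -77 1; 0.482 -0.105 0.092 -0.1 -0.1 -77 1'; python3 d.py 0.6237 -0.3359 0.011 95.8
```

```text
time_s: 1.65
position: [0.623, -0.3379, 0.1311]
tcp_rot: [[-0.099, 0.995, 0.001], [0.995, 0.099, -0.003], [-0.003, 0.0, -1.0]]
force: [-0.4, 0.4, -0.5]
opening: 0.998
grasp_force: 0.0
d [0.0023 0.0009 0.1201] rv [ 0.   0.1 -0.1] rows 2.4 0.0 t 1.6
```

```bash
python3 -m handwheel '0.002 0.001 0.03 0 0 0 1; 0.002 0.001 0.06 0 0 0 1; 0.002 0.001 0.085 0 0 0 1; 0.002 0.001 0.1 0 0 0 1; 0.002 0.001 0.11 0 0 0 1; 0.002 0.001 0.12 0 0 0 1; 0.002 0.001 0.12 0 0 0 1; 0.002 0.001 0.12 0 0 0 1; 0.002 0.001 0.12 0 0 0 1'
```

```text
time_s: 2.55
position: [0.6257, -0.3351, 0.0117]
tcp_rot: [[-0.102, 0.995, 0.002], [0.995, 0.102, -0.004], [-0.004, 0.002, -1.0]]
force: [0.6, -0.7, -0.3]
opening: 0.995
grasp_force: 0.0
```

```bash
python3 -m handwheel '0 0 0 0 0 0 0; 0 0 0 0 0 0 0; 0 0 0 0 0 0 0; 0 0 0 0 0 0 0; 0 0 0 0 0 0 0; 0 0 0 0 0 0 0; 0 0 0 0 0 0 0; 0 0 0 0 0 0 0; 0 0 0 0 0 0 0; 0 0 0 0 0 0 0; 0 0 0 0 0 0 0; 0 0 0 0 0 0 0'
```

```text
time_s: 3.75
position: [0.625, -0.3346, 0.0106]
tcp_rot: [[-0.102, 0.995, 0.001], [0.995, 0.102, -0.002], [-0.002, 0.0, -1.0]]
force: [-0.2, 0.4, 0.5]
opening: 0.64
grasp_force: 30.0
```

Gripped at 56 mm, as expected. Lifting.

```bash
python3 -m handwheel '0 0 -0.01 0 0 0 0; 0 0 -0.03 0 0 0 0; 0 0 -0.06 0 0 0 0; 0 0 -0.09 0 0 0 0; 0 0 -0.11 0 0 0 0; 0 0 -0.12 0 0 0 0; 0 0 -0.12 0 0 0 0'; python3 d.py 0.4546 -0.1114 0.13 78
```

```text
time_s: 4.45
position: [0.6257, -0.335, 0.1325]
tcp_rot: [[-0.102, 0.995, 0.003], [0.995, 0.102, -0.004], [-0.005, 0.003, -1.0]]
force: [-0.4, 0.4, -1.4]
opening: 0.638
grasp_force: 30.0
d [ 0.2398 -0.1475  0.001 ] rv [ 0.2  0.2 17.8] rows 5.6 2.1 t 4.5
```

```bash
python3 -m handwheel '0.02 -0.012 0 0 0 2 0; 0.05 -0.031 0 0 0 5 0; 0.085 -0.052 0 0 0 8 0; 0.12 -0.074 0 0 0 11 0; 0.155 -0.095 0 0 0 14 0; 0.19 -0.117 0 0 0 17 0; 0.22 -0.135 0 0 0 17.8 0; 0.24 -0.1475 0.001 0.2 0.2 17.8 0; 0.24 -0.1475 0.001 0.2 0.2 17.8 0; 0.24 -0.1475 0.001 0.2 0.2 17.8 0; 0.24 -0.1475 0.001 0.2 0.2 17.8 0; 0.24 -0.1475 0.001 0.2 0.2 17.8 0'; python3 d.py 0.4546 -0.1114 0.015 78
python3 -c "
from h import *
c=capture('top'); cv2.imwrite('pics/t1.png',cv2.resize(c['color'][100:285,230:480],None,fx=3,fy=3)[:,:,::-1])"
```

```text
time_s: 5.65
position: [0.455, -0.1119, 0.1288]
tcp_rot: [[0.208, 0.978, -0.002], [0.978, -0.208, 0.001], [0.0, -0.002, -1.0]]
force: [-0.2, -0.6, -1.0]
opening: 0.636
grasp_force: 30.0
d [ 0.0004 -0.0003  0.1138] rv [-0.1 -0.  -0. ] rows 2.3 0.0 t 5.7
```

View pics/t1.png

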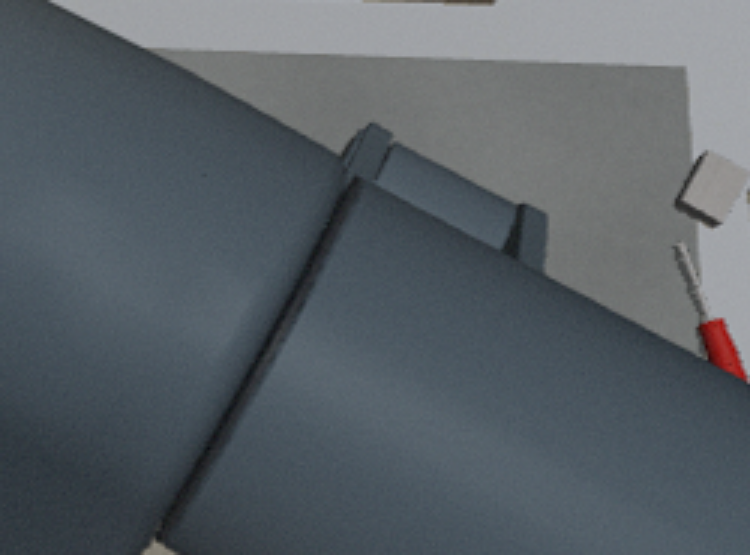

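The arm hides everything (view of the arm only), so I'll rely on the pose and lower to z≈0.016, slowing at the end.

```bash
python3 -m handwheel '0 0 0.02 0 0 0 0; 0 0 0.05 0 0 0 0; 0 0 0.08 0 0 0 0; 0 0 0.095 0 0 0 0; 0 0 0.105 0 0 0 0; 0 0 0.11 0 0 0 0; 0 0 0.112 0 0 0 0; 0 0 0.114 0 0 0 0; 0 0 0.114 0 0 0 0; 0 0 0.114 0 0 0 0'
```

```text
time_s: 6.7
position: [0.4538, -0.1106, 0.0155]
tcp_rot: [[0.207, 0.978, -0.002], [0.978, -0.207, 0.001], [0.0, -0.002, -1.0]]
force: [-0.1, 0.2, -1.6]
opening: 0.64
grasp_force: 30.0
```

```bash
python3 -m handwheel '0 0 0.001 0 0 0 0; 0 0 0.001 0 0 0 0; 0 0 0.001 0 0 0 0'
```

```text
time_s: 7.0
position: [0.4538, -0.1106, 0.0145]
tcp_rot: [[0.207, 0.978, -0.002], [0.978, -0.207, 0.001], [0.0, -0.002, -1.0]]
force: [-0.6, 0.3, 4.5]
opening: 0.641
grasp_force: 30.0
```

Contact felt (+4.5 N). I'll release, rise, and work out the jar approach.

```bash
python3 -m handwheel '0 0 0 0 0 0 0.75; 0 0 0 0 0 0 0.85; 0 0 0 0 0 0 1; 0 0 0 0 0 0 1; 0 0 0 0 0 0 1; 0 0 0 0 0 0 1; 0 0 -0.02 0 0 0 1; 0 0 -0.05 0 0 0 1; 0 0 -0.1 0 0 0 1; 0 0 -0.13 0 0 0 1; 0 0 -0.13 0 0 0 1'; python3 d.py 0.6258 0.1197 0.13 90
```

```text
time_s: 8.1
position: [0.4564, -0.1119, 0.1478]
tcp_rot: [[0.207, 0.978, 0.006], [0.978, -0.207, -0.003], [-0.002, 0.006, -1.0]]
force: [0.2, 0.4, -0.8]
opening: 1.001
grasp_force: 0.0
d [0.2616 0.1177 0.018 ] rv [  0.3   0.1 -11.9] rows 5.7 1.4 t 8.1
```

```bash
python3 -m handwheel '0.04 0.018 0.005 0 0 -4 1; 0.085 0.038 0.01 0 0 -8 1; 0.13 0.058 0.018 0 0 -11.9 1; 0.175 0.079 0.018 0 0 -11.9 1; 0.22 0.099 0.018 0 0 -11.9 1; 0.262 0.118 0.018 0.3 0.1 -11.9 1; 0.262 0.118 0.018 0.3 0.1 -11.9 1; 0.262 0.118 0.018 0.3 0.1 -11.9 1; 0.262 0.118 0.018 0.3 0.1 -11.9 1; 0.262 0.118 0.018 0.3 0.1 -11.9 1'; python3 d.py 0.6258 0.1197 0.015 90
python3 -c "
from h import *
c=capture('side'); cv2.imwrite('pics/s1.png',cv2.resize(c['color'][130:310,100:400],None,fx=2.6,fy=2.6)[:,:,::-1])"
```

```text
time_s: 9.1
position: [0.6222, 0.1199, 0.1252]
tcp_rot: [[0.003, 1.0, -0.01], [1.0, -0.003, 0.003], [0.003, -0.01, -1.0]]
force: [0.4, -0.4, -0.2]
opening: 1.003
grasp_force: 0.0
d [-0.0005  0.0047  0.1102] rv [-0.6 -0.2 -0.2] rows 2.2 0.1 t 9.1
```

View pics/s1.png

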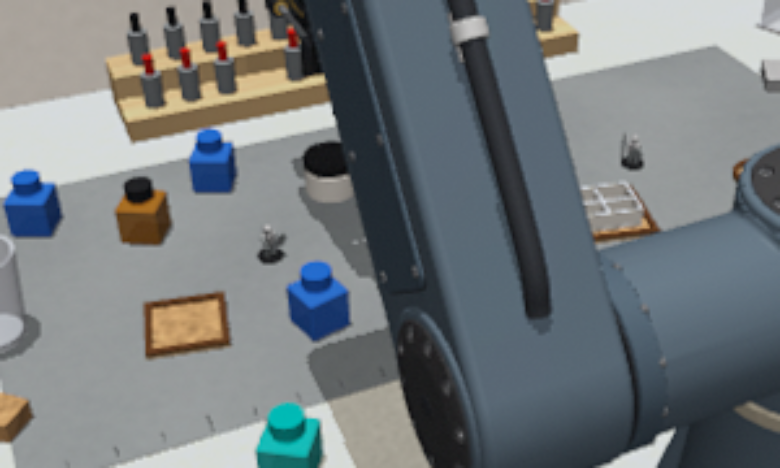

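The palette sits in its holder (610,215), both minis stand at (270,245) and (632,150), and the jar is partly hidden at (328,170). Descend over the jar.

```bash
python3 -m handwheel '0 0 0 0 0 0 1; 0 0 0 0 0 0 1; 0 0 0 0 0 0 1'; python3 d.py 0.6258 0.1197 0.015 90
```

```text
time_s: 9.45
position: [0.6235, 0.1208, 0.126]
tcp_rot: [[0.002, 1.0, -0.008], [1.0, -0.002, 0.004], [0.004, -0.008, -1.0]]
force: [-0.2, 0.1, -0.3]
opening: 1.003
grasp_force: 0.0
d [-0.0015  0.0032  0.111 ] rv [-0.4 -0.2 -0.1] rows 2.2 0.1 t 9.4
```

```bash
python3 -m handwheel '-0.0015 0.003 0.02 -0.4 -0.2 0 1; -0.0015 0.003 0.05 -0.4 -0.2 0 1; -0.0015 0.003 0.075 -0.4 -0.2 0 1; -0.0015 0.003 0.095 -0.4 -0.2 0 1; -0.0015 0.003 0.105 -0.4 -0.2 0 1; -0.0015 0.003 0.111 -0.4 -0.2 0 1; -0.0015 0.003 0.111 -0.4 -0.2 0 1; -0.0015 0.003 0.111 -0.4 -0.2 0 1; -0.0015 0.003 0.111 -0.4 -0.2 0 1'
python3 -m handwheel '0 0 0 0 0 0 0; 0 0 0 0 0 0 0; 0 0 0 0 0 0 0; 0 0 0 0 0 0 0; 0 0 0 0 0 0 0; 0 0 0 0 0 0 0; 0 0 0 0 0 0 0; 0 0 0 0 0 0 0; 0 0 0 0 0 0 0; 0 0 0 0 0 0 0; 0 0 0 0 0 0 0; 0 0 0 0 0 0 0'
```

```text
time_s: 10.35
position: [0.6265, 0.1202, 0.016]
tcp_rot: [[0.001, 1.0, 0.001], [1.0, -0.001, 0.0], [0.0, 0.001, -1.0]]
force: [0.8, -0.3, -0.8]
opening: 0.999
grasp_force: 0.0
time_s: 11.55
position: [0.6258, 0.1201, 0.0149]
tcp_rot: [[0.001, 1.0, -0.0], [1.0, -0.001, 0.0], [0.0, -0.0, -1.0]]
force: [-0.4, -0.6, 1.7]
opening: 0.68
grasp_force: 30.0
```

```bash
python3 -m handwheel '0 0 -0.01 0 0 0 0; 0 0 -0.03 0 0 0 0; 0 0 -0.055 0 0 0 0; 0 0 -0.075 0 0 0 0; 0 0 -0.08 0 0 0 0; 0 0 -0.08 0 0 0 0; 0 0 -0.08 0 0 0 0'; python3 d.py 0.6158 -0.1043 0.095 90
```

```text
time_s: 12.25
position: [0.6247, 0.1201, 0.0939]
tcp_rot: [[0.001, 1.0, -0.003], [1.0, -0.001, 0.0], [0.0, -0.003, -1.0]]
force: [0.3, -0.4, -1.1]
opening: 0.683
grasp_force: 30.0
d [-0.2244 -0.0086 -0.0011] rv [-0.2 -0.  -0.1] rows 4.5 0.0 t 12.2
```

```bash
python3 -m handwheel '-0.02 -0.001 0 0 0 0 0; -0.05 -0.002 0 0 0 0 0; -0.085 -0.003 0 0 0 0 0; -0.12 -0.005 0 0 0 0 0; -0.155 -0.006 0 0 0 0 0; -0.19 -0.007 -0.001 -0.2 0 0 0; -0.215 -0.0086 -0.001 -0.2 0 0 0; -0.2244 -0.0086 -0.001 -0.2 0 0 0; -0.2244 -0.0086 -0.001 -0.2 0 0 0; -0.2244 -0.0086 -0.001 -0.2 0 0 0; -0.2244 -0.0086 -0.001 -0.2 0 0 0; -0.2244 -0.0086 -0.001 -0.2 0 0 0'; python3 d.py 0.6158 -0.1043 0.020 90
```

```text
time_s: 13.45
position: [0.6168, -0.1027, 0.0956]
tcp_rot: [[-0.001, 1.0, 0.002], [1.0, 0.001, 0.001], [0.001, 0.002, -1.0]]
force: [0.2, -0.0, -1.5]
opening: 0.685
grasp_force: 30.0
d [-0.0017 -0.0011  0.0756] rv [ 0.1 -0.   0. ] rows 1.5 0.0 t 13.4
```

```bash
python3 -m handwheel '-0.001 -0.001 0.02 0 0 0 0; -0.001 -0.001 0.045 0 0 0 0; -0.001 -0.001 0.06 0 0 0 0; -0.001 -0.001 0.07 0 0 0 0; -0.001 -0.001 0.0735 0 0 0 0; -0.001 -0.001 0.0755 0 0 0 0; -0.001 -0.001 0.0755 0 0 0 0; -0.001 -0.001 0.0755 0 0 0 0'
```

```text
time_s: 14.25
position: [0.6167, -0.1055, 0.0211]
tcp_rot: [[0.001, 1.0, 0.004], [1.0, -0.001, -0.0], [-0.0, 0.004, -1.0]]
force: [0.1, 0.0, -1.3]
opening: 0.675
grasp_force: 30.0
```

```bash
python3 -m handwheel '0 0 0.001 0 0 0 0; 0 0 0.001 0 0 0 0; 0 0 0.001 0 0 0 0'
```

```text
time_s: 14.55
position: [0.6161, -0.1053, 0.0195]
tcp_rot: [[0.001, 1.0, 0.003], [1.0, -0.001, 0.0], [0.0, 0.003, -1.0]]
force: [-0.0, 0.2, -1.7]
opening: 0.677
grasp_force: 30.0
```

```bash
python3 -m handwheel '0 0 0.0008 0 0 0 0; 0 0 0.0008 0 0 0 0; 0 0 0.0008 0 0 0 0'
```

```text
time_s: 14.85
position: [0.6162, -0.1053, 0.0189]
tcp_rot: [[0.001, 1.0, 0.003], [1.0, -0.001, 0.0], [0.0, 0.003, -1.0]]
force: [0.1, 0.1, 4.5]
opening: 0.679
grasp_force: 30.0
```

Contact. I'll release, rise, and head for the amber bottle (ψ=59.1).

```bash
python3 -m handwheel '0 0 0 0 0 0 0.8; 0 0 0 0 0 0 0.9; 0 0 0 0 0 0 1; 0 0 0 0 0 0 1; 0 0 0 0 0 0 1; 0 0 0 0 0 0 1; 0 0 -0.02 0 0 0 1; 0 0 -0.05 0 0 0 1; 0 0 -0.1 0 0 0 1; 0 0 -0.13 0 0 0 1; 0 0 -0.13 0 0 0 1'; python3 d.py 0.6219 0.3293 0.15 59.1
```

```text
time_s: 15.95
position: [0.6192, -0.1064, 0.1539]
tcp_rot: [[0.001, 1.0, 0.013], [1.0, -0.001, -0.004], [-0.004, 0.013, -1.0]]
force: [1.0, -0.5, 0.7]
opening: 0.995
grasp_force: 0.0
d [0.4357 0.0022 0.0024] rv [ 0.8 -0.  30.8] rows 8.7 3.6 t 15.9
```

```bash
python3 -m handwheel '0.03 0 0 0 0 4 1; 0.075 0.001 0 0 0 10 1; 0.12 0.002 0.002 0 0 16 1; 0.165 0.002 0.002 0 0 22 1; 0.21 0.002 0.002 0 0 28 1; 0.255 0.002 0.002 0 0 30.8 1; 0.3 0.002 0.002 0 0 30.8 1; 0.345 0.002 0.002 0 0 30.8 1; 0.39 0.002 0.002 0.4 0 30.8 1; 0.42 0.002 0.002 0.4 0 30.8 1; 0.4357 0.002 0.002 0.4 0 30.8 1; 0.4357 0.002 0.002 0.4 0 30.8 1; 0.4357 0.002 0.002 0.4 0 30.8 1; 0.4357 0.002 0.002 0.4 0 30.8 1; 0.4357 0.002 0.002 0.4 0 30.8 1; 0.4357 0.002 0.002 0.4 0 30.8 1'; python3 d.py 0.6219 0.3293 0.015 59.1
python3 - <<'E'
from h import *
c=capture('top'); cv2.imwrite('pics/t2.png',cv2.resize(c['color'][100:285,100:480],None,fx=2.1,fy=2.1)[:,:,::-1])
E
```

```text
time_s: 17.55
position: [0.6186, 0.329, 0.1467]
tcp_rot: [[0.515, 0.857, -0.004], [0.857, -0.515, 0.002], [-0.0, -0.004, -1.0]]
force: [0.4, -0.5, 0.5]
opening: 1.0
grasp_force: 0.0
d [0.002  0.0033 0.1317] rv [-0.3  0.  -0.1] rows 2.6 0.0 t 17.6
```

View pics/t2.png

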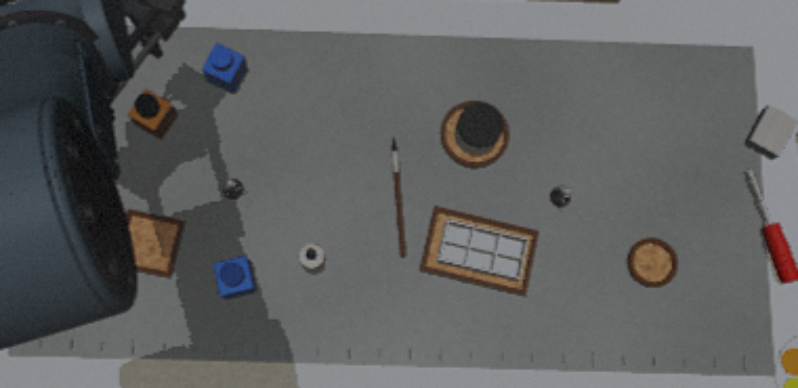

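```bash
python3 - <<'E'
from h import *
c=capture('top'); s=bot.read_state(); p=s["position"]; y=s["tcp_rot"][:,1]
for q in (p,p+.045*y,p-.045*y,p+[0,0,.07],p+[0,0,.15]): print(np.round((proj(c,q)[0]+.5-100)*2.1))
c['color'][:]=c['color']
import h; h.BG=np.array([102,104,103])
print(np.round(unproj(c,np.array([[479,124]])/2.1+100-.5,.05),4), np.round(unproj(c,np.array([[150,105]])/2.1+100-.5,.064),4),np.round(unproj(c,np.array([[482,250]])/2.1+100-.5,.026),4))
E
```

```text
[129.  84.]
[151.  54.]
[107. 114.]
[112.  60.]
[90. 29.]
[[ 0.6157 -0.1035  0.05  ]] [[0.6216 0.3247 0.064 ]] [[ 0.4518 -0.1115  0.026 ]]
```

The picture shows the jar (479,124 → 0.616,−0.104) and palette (482,250 → 0.452,−0.112) centred in their holders. The amber cap at (150,105) agrees with the fit to within 4 mm. I'll descend onto the bottle at y≈0.327.

```bash
python3 d.py 0.622 0.327 0.015 59.1; python3 -m handwheel '0 0.004 0.03 0 0 0 1; 0 0.004 0.065 0 0 0 1; 0 0.004 0.095 -0.2 0 0 1; 0 0.004 0.115 -0.2 0 0 1; 0 0.004 0.127 -0.2 0 0 1; 0 0.004 0.132 -0.2 0 0 1; 0 0.004 0.132 -0.2 0 0 1; 0 0.004 0.132 -0.2 0 0 1; 0 0.004 0.132 -0.2 0 0 1'
```

```text
d [-0.0003  0.0049  0.1317] rv [-0.3  0.  -0. ] rows 2.6 0.0 t 17.6
time_s: 18.55
position: [0.6221, 0.329, 0.0161]
tcp_rot: [[0.513, 0.858, 0.002], [0.858, -0.513, 0.001], [0.002, 0.001, -1.0]]
force: [-0.1, -0.7, 0.0]
opening: 1.0
grasp_force: 0.0
```

```bash
python3 -m handwheel '0 0 0 0 0 0 0; 0 0 0 0 0 0 0; 0 0 0 0 0 0 0; 0 0 0 0 0 0 0; 0 0 0 0 0 0 0; 0 0 0 0 0 0 0; 0 0 0 0 0 0 0; 0 0 0 0 0 0 0; 0 0 0 0 0 0 0; 0 0 0 0 0 0 0; 0 0 0 0 0 0 0; 0 0 0 0 0 0 0; 0 0 0 0 0 0 0; 0 0 0 0 0 0 0'
```

```text
time_s: 19.95
position: [0.6211, 0.3286, 0.0145]
tcp_rot: [[0.513, 0.858, -0.001], [0.858, -0.513, 0.0], [-0.0, -0.001, -1.0]]
force: [0.1, 0.4, -0.6]
opening: 0.506
grasp_force: 29.8
```

```bash
python3 -m handwheel '0 0 -0.01 0 0 0 0; 0 0 -0.03 0 0 0 0; 0 0 -0.055 0 0 0 0; 0 0 -0.075 0 0 0 0; 0 0 -0.085 0 0 0 0; 0 0 -0.085 0 0 0 0; 0 0 -0.085 0 0 0 0'; python3 d.py 0.4514 0.3273 0.10 79.6
```

```text
time_s: 20.65
position: [0.6206, 0.3284, 0.0991]
tcp_rot: [[0.513, 0.858, -0.002], [0.858, -0.513, -0.0], [-0.001, -0.002, -1.0]]
force: [-0.3, -0.1, -1.3]
opening: 0.502
grasp_force: 29.8
d [-0.0878 -0.1447 -0.0005] rv [ -0.1   0.  -20.5] rows 3.4 2.4 t 20.6
```

```bash
python3 -m handwheel '-0.01 -0.016 0 0 0 -2 0; -0.026 -0.043 0 0 0 -6 0; -0.044 -0.073 0 0 0 -10 0; -0.062 -0.102 0 0 0 -15 0; -0.077 -0.127 0 0 0 -19 0; -0.086 -0.141 0 0 0 -20.5 0; -0.088 -0.145 0 0 0 -20.5 0; -0.088 -0.145 0 0 0 -20.5 0; -0.088 -0.145 0 0 0 -20.5 0; -0.088 -0.145 0 0 0 -20.5 0; -0.088 -0.145 0 0 0 -20.5 0'; python3 d.py 0.4514 0.3273 0.020 79.6
```

```text
time_s: 21.75
position: [0.4527, 0.3274, 0.0996]
tcp_rot: [[0.181, 0.984, -0.0], [0.984, -0.181, 0.001], [0.001, -0.0, -1.0]]
force: [0.1, -0.6, -1.0]
opening: 0.501
grasp_force: 29.8
d [-0.0004 -0.0012  0.0796] rv [-0. -0. -0.] rows 1.6 0.0 t 21.8
```

```bash
python3 -m handwheel '0 -0.001 0.02 0 0 0 0; 0 -0.001 0.045 0 0 0 0; 0 -0.001 0.063 0 0 0 0; 0 -0.001 0.073 0 0 0 0; 0 -0.001 0.078 0 0 0 0; 0 -0.001 0.08 0 0 0 0; 0 -0.001 0.08 0 0 0 0; 0 -0.001 0.08 0 0 0 0; 0 -0.001 0.0805 0 0 0 0'
```

```text
time_s: 22.65
position: [0.451, 0.3279, 0.02]
tcp_rot: [[0.18, 0.984, 0.0], [0.984, -0.18, 0.001], [0.001, 0.0, -1.0]]
force: [0.3, -0.6, -0.9]
opening: 0.504
grasp_force: 29.8
```

```bash
python3 -m handwheel '0 0 0.0008 0 0 0 0; 0 0 0.0008 0 0 0 0; 0 0 0.0008 0 0 0 0'
```

```text
time_s: 22.95
position: [0.4505, 0.3277, 0.0185]
tcp_rot: [[0.18, 0.984, -0.001], [0.984, -0.18, 0.0], [0.0, -0.001, -1.0]]
force: [-0.1, -0.4, -1.3]
opening: 0.506
grasp_force: 29.8
```

```bash
python3 -m handwheel '0 0 0.0006 0 0 0 0; 0 0 0.0006 0 0 0 0; 0 0 0.0006 0 0 0 0'
```

```text
time_s: 23.25
position: [0.4505, 0.3277, 0.0184]
tcp_rot: [[0.18, 0.984, -0.001], [0.984, -0.18, 0.0], [0.0, -0.001, -1.0]]
force: [-1.6, 0.0, 5.2]
opening: 0.504
grasp_force: 29.8
```

Contact. I'll release, rise, and go to the dropper.

```bash
python3 -m handwheel '0 0 0 0 0 0 0.6; 0 0 0 0 0 0 0.75; 0 0 0 0 0 0 1; 0 0 0 0 0 0 1; 0 0 0 0 0 0 1; 0 0 0 0 0 0 1; 0 0 0 0 0 0 1; 0 0 0 0 0 0 1; 0 0 -0.02 0 0 0 1; 0 0 -0.05 0 0 0 1; 0 0 -0.1 0 0 0 1; 0 0 -0.14 0 0 0 1; 0 0 -0.14 0 0 0 1'; python3 d.py 0.4329 0.1099 0.16 90
```

```text
time_s: 24.55
position: [0.4544, 0.3295, 0.1635]
tcp_rot: [[0.18, 0.984, 0.011], [0.984, -0.18, 0.006], [0.007, 0.009, -1.0]]
force: [0.7, -0.1, 0.0]
opening: 1.003
grasp_force: 0.0
d [-0.2199  0.0183  0.0021] rv [  0.6  -0.4 -10.3] rows 4.4 1.2 t 24.6
```

```bash
python3 -m handwheel '-0.02 0.002 0 0 0 -2 1; -0.06 0.005 0 0 0 -5 1; -0.1 0.008 0 0 0 -8 1; -0.14 0.012 0 0 0 -10.3 1; -0.18 0.015 0 0 0 -10.3 1; -0.21 0.018 0 0 0 -10.3 1; -0.22 0.018 0 0 0 -10.3 1; -0.22 0.018 0 0 0 -10.3 1; -0.22 0.018 0 0 0 -10.3 1; -0.22 0.018 0 0 0 -10.3 1; -0.22 0.018 0 0 0 -10.3 1; -0.22 0.018 0 0 0 -10.3 1'; python3 d.py 0.4329 0.1099 0.019 90
python3 - <<'E'
from h import *
c=capture('top'); cv2.imwrite('pics/t3.png',cv2.resize(c['color'][100:285,100:480],None,fx=2.1,fy=2.1)[:,:,::-1])
E
```

```text
time_s: 25.75
position: [0.4288, 0.1088, 0.1577]
tcp_rot: [[-0.0, 1.0, -0.001], [1.0, 0.0, 0.0], [0.0, -0.001, -1.0]]
force: [0.3, 0.1, 0.5]
opening: 1.006
grasp_force: 0.0
d [0.0011 0.0042 0.1387] rv [-0. -0.  0.] rows 2.8 0.0 t 25.8
```

View pics/t3.png

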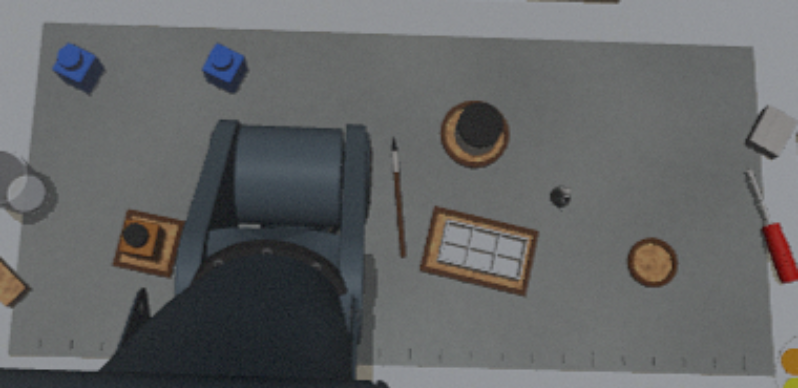

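The ink bottle sits square in its holder (cap at 138,236). Palette and jar look fine, and the dropper is hidden under the wrist. Descend on it.

```bash
python3 -m handwheel '0.001 0.004 0.03 0 0 0 1; 0.001 0.004 0.065 0 0 0 1; 0.001 0.004 0.095 0 0 0 1; 0.001 0.004 0.115 0 0 0 1; 0.001 0.004 0.13 0 0 0 1; 0.001 0.004 0.138 0 0 0 1; 0.001 0.004 0.138 0 0 0 1; 0.001 0.004 0.138 0 0 0 1; 0.001 0.004 0.138 0 0 0 1'
```

```text
time_s: 26.7
position: [0.4332, 0.1091, 0.0205]
tcp_rot: [[0.001, 1.0, 0.001], [1.0, -0.001, 0.0], [0.0, 0.001, -1.0]]
force: [1.0, 0.9, 0.4]
opening: 1.003
grasp_force: 0.0
```

```bash
python3 -m handwheel '0 0 0 0 0 0 0.5; 0 0 0 0 0 0 0.5; 0 0 0 0 0 0 0.5; 0 0 0 0 0 0 0.5; 0 0 0 0 0 0 0.45; 0 0 0 0 0 0 0.4; 0 0 0 0 0 0 0.35; 0 0 0 0 0 0 0.3; 0 0 0 0 0 0 0; 0 0 0 0 0 0 0; 0 0 0 0 0 0 0; 0 0 0 0 0 0 0; 0 0 0 0 0 0 0; 0 0 0 0 0 0 0; 0 0 0 0 0 0 0; 0 0 0 0 0 0 0; 0 0 0 0 0 0 0; 0 0 0 0 0 0 0'
```

```text
time_s: 28.5
position: [0.4326, 0.109, 0.0198]
tcp_rot: [[0.001, 1.0, -0.001], [1.0, -0.001, 0.0], [0.0, -0.001, -1.0]]
force: [-0.4, -0.6, -0.3]
opening: 0.354
grasp_force: 30.0
```

```bash
python3 -m handwheel '0 0 -0.01 0 0 0 0; 0 0 -0.03 0 0 0 0; 0 0 -0.055 0 0 0 0; 0 0 -0.08 0 0 0 0; 0 0 -0.095 0 0 0 0; 0 0 -0.1 0 0 0 0; 0 0 -0.1 0 0 0 0'; python3 d.py 0.4472 -0.3427 0.12 90
```

```text
time_s: 29.2
position: [0.4331, 0.109, 0.1207]
tcp_rot: [[0.001, 1.0, 0.001], [1.0, -0.001, 0.0], [0.0, 0.001, -1.0]]
force: [-0.3, 0.5, -1.0]
opening: 0.356
grasp_force: 30.0
d [-0.4517  0.0146  0.0006] rv [ 0.1 -0.  -0.1] rows 9.0 0.0 t 29.2
```

```bash
python3 -m handwheel '-0.02 0.0005 0 0 0 0 0; -0.05 0.0015 0 0 0 0 0; -0.085 0.003 0 0 0 0 0; -0.12 0.004 0 0 0 0 0; -0.155 0.005 0 0 0 0 0; -0.19 0.006 0 0 0 0 0; -0.225 0.0075 0 0 0 0 0; -0.26 0.009 0 0 0 0 0; -0.295 0.01 0 0 0 0 0; -0.33 0.011 0 0 0 0 0; -0.365 0.012 0 0 0 0 0; -0.4 0.013 0 0 0 0 0; -0.43 0.014 0 0 0 0 0; -0.445 0.0146 0 0 0 0 0; -0.4517 0.0146 0 0 0 0 0; -0.4517 0.0146 0 0 0 0 0; -0.4517 0.0146 0 0 0 0 0; -0.4517 0.0146 0 0 0 0 0'; python3 d.py 0.4472 -0.3427 0.025 90
```

```text
time_s: 31.0
position: [0.4466, -0.3409, 0.1195]
tcp_rot: [[-0.0, 1.0, -0.002], [1.0, 0.0, 0.002], [0.002, -0.002, -1.0]]
force: [0.0, -1.0, -0.8]
opening: 0.36
grasp_force: 30.0
d [-0.002   0.0008  0.0945] rv [-0.1 -0.1  0. ] rows 1.9 0.0 t 31.0
```

```bash
python3 -m handwheel '-0.002 0.001 0.02 0 0 0 0; -0.002 0.001 0.045 0 0 0 0; -0.002 0.001 0.068 0 0 0 0; -0.002 0.001 0.082 0 0 0 0; -0.002 0.001 0.09 0 0 0 0; -0.002 0.001 0.0935 0 0 0 0; -0.002 0.001 0.0945 0 0 0 0; -0.002 0.001 0.0945 0 0 0 0; -0.002 0.001 0.0945 0 0 0 0'
```

```text
time_s: 31.9
position: [0.4481, -0.3452, 0.0259]
tcp_rot: [[0.001, 1.0, 0.0], [1.0, -0.001, -0.001], [-0.001, 0.0, -1.0]]
force: [-0.5, 0.3, -0.1]
opening: 0.356
grasp_force: 30.0
```

```bash
python3 -m handwheel '0 0 0.0008 0 0 0 0; 0 0 0.0008 0 0 0 0; 0 0 0.0008 0 0 0 0'
```

```text
time_s: 32.2
position: [0.4478, -0.3448, 0.0245]
tcp_rot: [[0.001, 1.0, -0.001], [1.0, -0.001, -0.0], [-0.0, -0.001, -1.0]]
force: [0.5, -0.5, -0.5]
opening: 0.358
grasp_force: 30.0
```

```bash
python3 -m handwheel '0.001 0 0.0008 0 0 0 0; 0.001 0 0.0008 0 0 0 0; 0.001 0 0.0008 0 0 0 0'
```

```text
time_s: 32.5
position: [0.4479, -0.344, 0.0238]
tcp_rot: [[0.001, 1.0, -0.001], [1.0, -0.001, -0.0], [-0.0, -0.001, -1.0]]
force: [-1.2, -0.3, 1.4]
opening: 0.356
grasp_force: 30.0
```

```bash
python3 -m handwheel '0 0 0 0 0 0 0.42; 0 0 0 0 0 0 0.5; 0 0 0 0 0 0 0.7; 0 0 0 0 0 0 1; 0 0 0 0 0 0 1; 0 0 0 0 0 0 1; 0 0 0 0 0 0 1; 0 0 0 0 0 0 1; 0 0 0 0 0 0 1; 0 0 -0.02 0 0 0 1; 0 0 -0.05 0 0 0 1; 0 0 -0.1 0 0 0 1; 0 0 -0.15 0 0 0 1; 0 0 -0.18 0 0 0 1; 0 0 -0.18 0 0 0 1'; python3 d.py 0.2 -0.59 0.24 19
```

```text
time_s: 34.0
position: [0.4502, -0.3462, 0.2088]
tcp_rot: [[0.001, 1.0, 0.007], [1.0, -0.001, -0.008], [-0.008, 0.007, -1.0]]
force: [0.5, -0.7, -0.4]
opening: 1.002
grasp_force: 0.0
d [-0.2443 -0.2498 -0.0308] rv [ 0.6  0.2 70.9] rows 7.0 8.3 t 34.0
```

Withdraw to the start area for an unobstructed final look.

```bash
python3 -m handwheel '-0.03 -0.03 -0.01 0 0 8 1; -0.06 -0.06 -0.03 0 0 16 1; -0.09 -0.09 -0.03 0 0 24 1; -0.12 -0.12 -0.03 0 0 32 1; -0.15 -0.15 -0.03 0 0 40 1; -0.18 -0.18 -0.03 0 0 48 1; -0.21 -0.21 -0.03 0 0 56 1; -0.235 -0.235 -0.03 0 0 64 1; -0.244 -0.25 -0.03 0 0 70 1; -0.244 -0.25 -0.03 0 0 70 1; -0.244 -0.25 -0.03 0 0 70 1; -0.244 -0.25 -0.03 0 0 70 1; -0.244 -0.25 -0.03 0 0 70 1; -0.244 -0.25 -0.03 0 0 70 1'
python3 - <<'E'
from h import *
c=capture('top'); im=c["color"]; hull=lambda P:cv2.convexHull(np.float32(proj(c,P)))
big=cv2.resize(im[100:285,100:480],None,fx=2.1,fy=2.1,interpolation=cv2.INTER_CUBIC)[:,:,::-1].copy()
for P,x,y,t in((prism("r",60,60,4,50),.6158,-.1043,0),(prism("q",44,44,4,48),.4514,.3273,-10.4),(prism("q",56,110,4,26),.4546,-.1114,-12),(prism("r",32,32,4,52),.4472,-.3427,0),(prism("r",28,28,0,4),.528,.2194,0),(prism("r",28,28,0,4),.5317,-.221,0)):
    cv2.polylines(big,[np.int32((hull(place(P*.001,x,y,np.radians(t)))+.5-100)*2.1)],True,(0,255,0),1)
cv2.imwrite('pics/end.png',big)
s=capture('side')["color"]; cv2.imwrite('pics/ends.png',cv2.resize(s[120:310,100:400],None,fx=2.6,fy=2.6)[:,:,::-1])
E
```

```text
time_s: 35.4
position: [0.1987, -0.5868, 0.2338]
tcp_rot: [[0.939, 0.343, -0.001], [0.343, -0.939, 0.0], [-0.001, -0.001, -1.0]]
force: [-0.4, -0.4, 0.0]
opening: 1.0
grasp_force: 0.0
```

View pics/end.png

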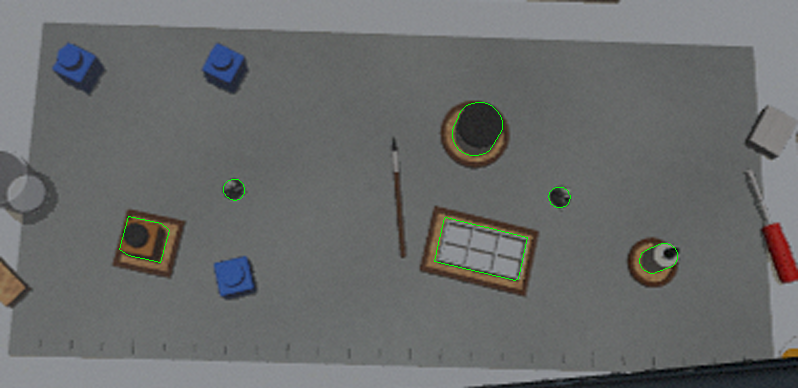

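View pics/ends.png

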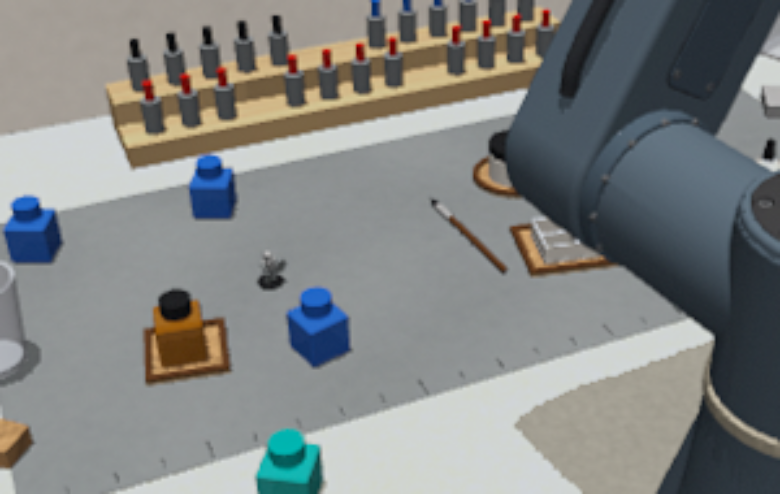

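All four things fill their expected outlines at the holder centres, upright and aligned, and the minis (234,189) and (560,196) haven't moved. The side view agrees for what it shows: ink bottle, palette, jar and one mini. The arm hides the dropper and most of the right side there.

```bash
python3 -c "
from rig import bot
print(bot.hand_in())"
```

```text
the job is handed in; nothing more can be done
None
```

The jar, dropper, ink bottle and palette each stand in their matching holders in the last pictures, both miniatures are where they were, and the job was handed in at about 35 s; no verdict came back.

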